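# Hang the slide rack to drain over the tray

### The arm

A 7-joint arm with a two-finger parallel gripper is mounted at the origin on a cart in front of the work surface, level with it; the furniture and walls round the work are solid. World frame = base frame: x ahead of the robot, y to its left, z up, the work surface at z = 0. Lengths are in m, angles in rad, forces in N, time in s.
With the tool pointing down it reaches from about 0.4 to 0.875 m from the base axis. Payload 19.3 kg.
Tool frame: the origin (TCP) lies midway between the tips of the shut fingers; the grasp point (between the pads) lies 19 mm behind it; x points along the fingers, y is the direction in which the jaws open and shut, and the axes are right-handed (so a half turn about x gives the same grasp; the last joint's range is limited). The gripper opens to 85 mm and grips with 20 to 120 N. Pads are 22 mm wide; open, the fingers measure 114 mm over their backs; the gripper's body (76 mm by 85 mm) begins 54 mm behind the grasp point. The pads swing forward as they close: fully open they stand 13 mm farther back than shut.
Start: joints at [-1.323, 0.521, -0.036, 1.599, 0.021, 1.021, -0.113], TCP at [0.195, 0.594, 0.231] pointing down, gripper open.
Joint ranges: [-2.91, 2.91], [-0.3, 2.13], [-1.5, 1.42], [0.17, 2.43], [-1.26, 4.41], [0.16, 1.93], [-2.52, 2.52]. Speed limits (rad/s): [1.89, 1.89, 2.39, 2.39, 3.01, 3.01, 3.01].

### API

Orientations are given as [roll, pitch, yaw] about the fixed x, y, z axes, in that order (R = Rz(yaw) Ry(pitch) Rx(roll)).
In Python, from workcell import bot gives the robot as it stands. The module is installed in compiled form; this text tells all that it offers.
- The arm moves only by the tool servo_tool, never from a script. Its argument "targets" is a list of rows, each an object of numbers: "x", "y", "z": the shift along the tool's x, y, z as a fraction of full scale; "wx", "wy", "wz": the turn, a rotation vector about the tool's x, y, z as a fraction of full scale. A call has 1 to 12 rows; each row is the pose to reach, as a shift and turn from the pose measured when the call began, along the tool's axes at that moment, turning the shorter way round; what a row does not reach only later rows make up. Full scale, the value 1, is 40 cm for a shift and 360 degrees for a turn. A row lasts 1/8 s, in which the tool goes at most 62.5 mm and 10.7 degrees, less where a joint would pass 70% of its speed; a pose out of reach is approached as far as the arm can. A call with a number of a shift or a turn outside -1 to 1 is refused whole. A call with a gripper value outside its range is refused whole. "grip" is the gripper command: -1 is shut, 1 is fully open, values between are in proportion, set as the call begins (left out, the last holds). The fingers move at their own pace and stop on an object; "squeeze" is the grip in N (left out, the last holds). Time passes only in rows, so rows that repeat a pose let the fingers close. It gives the time, the measured TCP pose, the force and the opening at its end, in the units of the state.
- bot.observe(): the state, without advancing time (a new reading comes with each control period).
- bot.grab_frame(name): name is "side" or "top"; returns (picture, depth): 400x640x3 uint8, red, green, blue; 400x640 float32, m along the optical axis (not along the pixel's ray), 0 where there is no reading.
- bot.get_calibration(name): a dict with "intrinsics" (3x3 intrinsics, pixels), "k1" (the pictures are not rectified: a ray, as slopes to the right and down, at radius r is drawn at 1 + k1 r^2 times it, then the intrinsics apply), "R" (3x3) and "t" (3): a world point X has camera coordinates R X + t. Camera axes: x right, y down, z forward; pixel columns grow to the right and rows downward; lengths in m; the calibration is good to about 2 mm. A picture is of the moment at which its call begins. get_calibration takes no time and is no camera call.
- bot.job_done(): hands the job in, once; it reports no verdict.
Trained networks look in the newest picture that a camera, given by its name, has taken for a name from the list of things; names that differ only in an ending like _2 or _b are one class to them, and where a whole thing is asked for, a point or a joint stands for the part that bears it (a point fixed in the world has none). Each returns a list of dicts, best first, with "confidence" (0 to 1); they miss things now and then, are a little off and sometimes report something else, mostly with a low value. They report only what shows in the picture. A call takes as long as a camera call.
- bot.trace(camera, target): "mask" (400x640 bool, what is visible of it) and "pixel" ([column, row] in pixels, amid what is visible of it).
The state is a dict: "clock": time; "qpos": joint angles; "qd": joint speeds; "joint_efforts": joint torques, N m; "position": TCP position; "tool_rot": TCP orientation; "force": force on the tool from outside, world axes, zero at the start; "moment": the same for the moment, N m; "grip_width": finger opening in m.
Only numpy, scipy, OpenCV 4.12 (cv2) and the standard library are available. Lean on these libraries where they do the work, as an engineer would, in place of code of your own. Each camera call takes 0.05 s, during which the arm holds its last target. There are 200 camera calls.

### The job

The stained slides have to drain. Swing the drip arm out over the steel tray in front of its stand until it meets its stop; then lift the slide rack with the black grip out of the green dish, thread its handle over the ball tip of the arm and lower it onto the rod before you let go, so that the rack hangs level on the rod, free over the tray. Keep the rack upright, and leave the dish and the tray where they are.

Things in the scene. Friction and masses are not known exactly. Their poses are not given: they have to be found in the camera images.
- drip_arm (a joint): swing arm of the fixed drip stand behind the tray: a level steel rod, 10 mm thick, on the pivot head of a 187 mm high post. Value in rad: it starts parked to the left at 0 to 0.3 and meets its hard stop at 1.15, with the rod over the middle of the tray. It turns about the vertical post, increasing anticlockwise from above; light friction (0.12 N m) keeps it where it is left
- rod_middle (a point): point on the axis of the rod, 140 mm from the pivot axis and 170 mm above the worktop; it moves with the arm. Its own +x axis points along the rod towards the pivot axis, -x towards the free end, +z up
- rod_tip (a point): centre of the black ball, 16 mm in diameter, at the free end of the rod: 205 mm from the pivot axis (65 mm beyond rod_middle) and 13 mm above the rod's axis; the last 12 mm of the rod bend up to it. Same axes as rod_middle
- rack_centre (a point): centre (half-way up, 68 mm above the underside) of the loose steel slide rack, 80 (x) x 96 (y) x 136 mm, about 0.25 kg; z up. The slides fill the lowest 34 mm; over them stands a fixed handle, a loop of strip 16 mm wide (along x) in the y-z plane, legs at y = +-46 mm up to 76 mm, then sloping to a peak in the middle: opening 90 mm wide, 62 mm high at the peak. Same after a half turn
- handle_grip (a point): centre of the black plastic grip on top of the handle's peak, 118 mm above the rack's underside: 14 mm thick (along the rack's x), 46 mm long (y), standing free from 99 to 136 mm above the underside. Axes as the rack's
- handle_seat (a point): middle of the lower face of the handle's peak, 95.9 mm above the rack's underside (22 mm below handle_grip), where the rod seats: when the rack hangs, the rod's axis is 5.5 mm below this point. Axes as the rack's
- dish_centre (a point): centre (half-way up) of the loose green plastic staining dish, 102 x 116 x 56 mm with 4 mm walls and floor, about 0.6 kg; a lip stands out 9 mm at both short sides. The rack stands on its floor with about 5 to 7 mm of play all round, its y axis along the dish's long y axis
- tray_centre (a point): middle of the underside of the loose low steel tray, 204 mm (x) by 304 mm (y), rim 24 mm high, lying in front of the stand

How it is judged:
On the way, in this order (a step that is already met when the one before it is completed fails the run):
1. the arm is swung out to its stop while the rack still stands in the dish (value of joint drip_arm above 1.09 rad and horizontal distance between rack_centre and dish_centre below 0.02 m and height (world z) of rack_centre below 0.09 m), for 0.2 s.
2. the rack's handle is set down on the rod while the gripper still holds it (x of handle_seat in the frame of rod_middle between -0.06 and 0.075 m and y of handle_seat in the frame of rod_middle between -0.02 and 0.02 m and z of handle_seat in the frame of rod_middle between 0 and 0.014 m and contact force between the fingers and rack above 0.3 N), for 0.05 s.
At the end, for the whole second after the job is handed in: Arm at its stop (joint over 1.05); rack hanging by its handle peak on the rod (seat 2 to 12 mm above the rod axis, within 12 mm sideways), level to 0.15 rad, its middle within 60 mm (x) and 100 mm (y) of the tray's middle; dish and tray moved less than 40 mm (value of joint drip_arm above 1.05 rad and x of handle_seat in the frame of rod_middle between -0.055 and 0.07 m and y of handle_seat in the frame of rod_middle between -0.012 and 0.012 m and z of handle_seat in the frame of rod_middle between 0.002 and 0.012 m and angle between rack_centre's own z axis and vertical below 0.15 rad and x of rack_centre in the frame of tray_centre between -0.06 and 0.06 m and y of rack_centre in the frame of tray_centre between -0.1 and 0.1 m and distance of each of dish_centre, tray_centre from where it was at the start of the episode below 0.04 m); the robot touches nothing.
It fails at once if the rack is tipped so far that slides could slip out (angle between rack_centre's own z axis and vertical above 0.5 rad).
It fails at once if the dish is tipped over (angle between dish_centre's own z axis and vertical above 0.4 rad).
It also fails if it takes over 64 s, if anything falls off the work surface, if the arm or the gripper's body presses on something with over 40 N, if the wrist force passes 120 N, or if a joint passes its speed limit or range.

## Working session

There is one attempt and no reset: what is moved stays moved. The work goes in short steps, Python scripts to look and compute and a tool call to move; the robot and the scene stay as the last step left them, time stands still between calls to the robot, and variables do not carry over. Pictures are saved under pics/ and viewed, on a budget of 10 in all, crops included, one or two more only if the job needs it, and the job is handed in when it is done.

Besides the shell and the picture viewer there is one more tool, called as name(argument=value, ...), one argument or row to a line, values as JSON. servo_tool: Moves the arm, as the interface text tells. Shift numbers are shares of 40 cm and turn numbers shares of 360 degrees, none past 1 either way. Its arguments: {"type":"object","properties":{"targets":{"type":"array"},"grip":{"type":"number"},"squeeze":{"type":"number"}},"required":["targets"]}

```bash
mkdir -p pics
cat > h.py <<'E'
import numpy as np, cv2
from workcell import bot
from scipy.spatial.transform import Rotation as Ro
def cloud(cam,depth,mask=None):
    c=bot.get_calibration(cam);K=np.array(c["intrinsics"],float);k=float(c["k1"])
    m=depth>0
    if mask is not None: m&=mask
    v,u=np.nonzero(m)
    p=cv2.undistortPoints(np.stack([u,v],1).astype(float)[:,None],K,np.array([k,0,0,0.]))[:,0]
    z=depth[v,u];P=np.c_[p*z[:,None],z]
    return (P-np.array(c["t"]))@np.array(c["R"]),np.c_[u,v]
def save(n,im): cv2.imwrite("pics/"+n,im[:,:,::-1])
E
python3 - <<'E'
from h import *
s=bot.observe();print({k:np.round(v,3) for k,v in s.items()})
for c in ("top","side"):
    im,d=bot.grab_frame(c);save(c+"0.png",im);np.save(c+"0.npy",d)
    cal=bot.get_calibration(c);print(c,-np.array(cal["R"]).T@np.array(cal["t"]),np.round(cal["R"],2).tolist())
    for t in ("drip_arm","rack_centre","handle_grip","dish_centre","tray_centre"):
        for r in bot.trace(c,t)[:2]:
            P,_=cloud(c,d,r["mask"])
            if len(P): print(t,round(r["confidence"],2),np.round(r["pixel"]),len(P),np.round(np.percentile(P,[2,50,98],axis=0),3).tolist())
E
```

```text
{'clock': np.float64(0.0), 'qpos': array([-1.323,  0.522, -0.036,  1.6  ,  0.021,  1.021, -0.113]), 'qd': array([-0.001, -0.001,  0.   , -0.   , -0.   , -0.002,  0.001]), 'joint_efforts': array([ 1.0000e-03, -9.2708e+01,  1.9800e+00, -3.6995e+01,  1.8000e-02,
        8.0000e-03, -0.0000e+00]), 'position': array([0.195, 0.593, 0.231]), 'tool_rot': array([-1.49 ,  1.57 , -1.808]), 'force': array([0.011, 0.276, 0.21 ]), 'moment': array([-0.006,  0.039,  0.03 ]), 'grip_width': np.float64(0.086)}
top [ 0.45630258 -0.06234947  1.354827  ] [[-0.0, -1.0, -0.01], [-1.0, 0.01, -0.08], [0.08, 0.01, -1.0]]
drip_arm 0.7 [265. 165.] 541 [[0.575, -0.009, -0.002], [0.643, 0.077, 0.173], [0.701, 0.202, 0.189]]
handle_grip 0.59 [410. 235.] 1119 [[0.434, -0.351, -0.0], [0.471, -0.302, 0.028], [0.514, -0.255, 0.141]]
dish_centre 0.82 [422. 235.] 1122 [[0.417, -0.371, -0.003], [0.48, -0.315, 0.044], [0.533, -0.241, 0.058]]
dish_centre 0.29 [300. 208.] 8579 [[0.447, -0.147, -0.006], [0.547, -0.001, 0.001], [0.65, 0.146, 0.023]]
tray_centre 0.87 [302. 211.] 8526 [[0.447, -0.147, -0.006], [0.547, -0.001, 0.
[... 173 characters left out ...]
0958] [[0.95, -0.31, 0.01], [-0.1, -0.35, -0.93], [0.3, 0.88, -0.36]]
drip_arm 0.94 [339. 171.] 353 [[0.573, -0.013, 0.062], [0.666, 0.045, 0.173], [0.842, 0.452, 0.188]]
drip_arm 0.55 [304. 309.] 1559 [[0.435, -0.352, 0.021], [0.465, -0.313, 0.035], [0.511, -0.256, 0.141]]
rack_centre 0.84 [304. 308.] 1514 [[0.436, -0.352, 0.029], [0.465, -0.314, 0.035], [0.508, -0.257, 0.141]]
handle_grip 0.85 [304. 307.] 1529 [[0.435, -0.352, 0.028], [0.465, -0.313, 0.035], [0.509, -0.257, 0.141]]
dish_centre 0.61 [311. 324.] 2864 [[0.412, -0.373, 0.003], [0.465, -0.357, 0.037], [0.526, -0.245, 0.057]]
tray_centre 0.95 [299. 246.] 5603 [[0.44, -0.158, 0.001], [0.549, -0.009, 0.003], [0.652, 0.154, 0.026]]
```

View pics/top0.png

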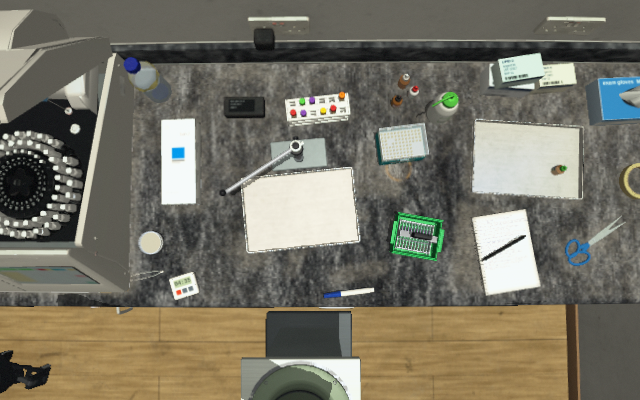

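View pics/side0.png

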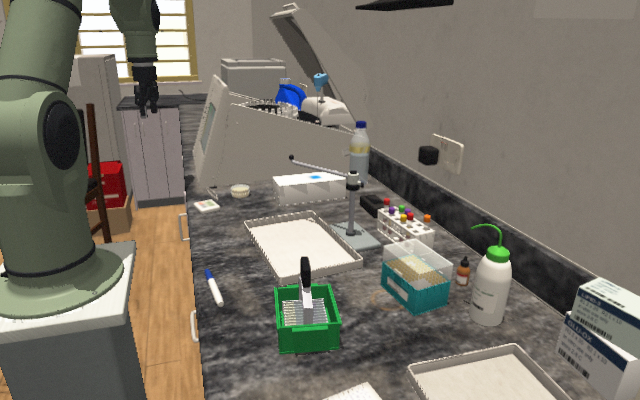

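The top view shows the stand's pivot at about (297,147), the ball tip at (222,192), the tray at (302,210), and the dish with the rack at (417,236). The side view agrees: the grip is upright at (305,270). Next I fit the geometry.

Run:
```python
from h import *
s=bot.observe();R=Ro.from_euler("xyz",s["tool_rot"]).as_matrix();print("tool axes cols\n",R.round(3))
for c in("top","side"):
    d=np.load(c+"0.npy");P,uv=cloud(c,d)
    rod=P[(P[:,2]>.155)&(P[:,2]<.2)&(P[:,0]>.53)&(P[:,0]<.74)&(P[:,1]>-.04)&(P[:,1]<.25)]
    m=np.median(rod,0)[:2];l=cv2.fitLine(rod[:,:2].astype(np.float32),cv2.DIST_HUBER,0,.01,.01).ravel()
    t=(rod[:,:2]-l[2:])@l[:2];print(c,"rod",len(rod),"ang",np.degrees(np.arctan2(l[1],l[0])),"ends",(l[2:]+np.outer(np.percentile(t,[0,1,99,100]),l[:2])).round(3).tolist())
    top=rod[rod[:,2]>.18];print(" high pts",np.unique(top.round(3),axis=0)[::max(1,len(top)//12)].tolist())
    g=P[(P[:,2]>.125)&(P[:,2]<.16)&(np.abs(P[:,0]-.475)<.08)&(np.abs(P[:,1]+.305)<.08)]
    if len(g)>3: print(" grip",len(g),g.mean(0).round(4),g.min(0).round(3),g.max(0).round(3),cv2.minAreaRect(g[:,:2].astype(np.float32)))
    di=P[(P[:,2]>.047)&(P[:,2]<.064)&(np.abs(P[:,0]-.475)<.09)&(np.abs(P[:,1]+.305)<.1)]
    print(" dish",len(di),cv2.minAreaRect(di[:,:2].astype(np.float32)))
    tr=P[(P[:,2]>.012)&(P[:,2]<.03)&(np.abs(P[:,0]-.547)<.13)&(np.abs(P[:,1])<.18)]
    print(" tray",len(tr),cv2.minAreaRect(tr[:,:2].astype(np.float32)))
im=cv2.imread("pics/top0.png");a=cv2.resize(im[120:270,210:460],None,fx=3.2,fy=3.2,interpolation=cv2.INTER_CUBIC);cv2.imwrite("pics/crop0.png",a)
```

```text
tool axes cols
 [[-0.     0.313  0.95 ]
 [-0.     0.95  -0.313]
 [-1.    -0.    -0.   ]]
top rod 504 ang -57.290234 ends [[0.573, 0.18], [0.575, 0.178], [0.698, -0.013], [0.699, -0.016]]
 high pts [[0.57, 0.172, 0.185], [0.574, 0.175, 0.191], [0.577, 0.176, 0.189], [0.58, 0.176, 0.187], [0.585, 0.177, 0.183], [0.681, 0.007, 0.184], [0.683, 0.007, 0.185], [0.686, -0.005, 0.183], [0.688, 0.005, 0.186], [0.691, -0.007, 0.181], [0.693, 0.005, 0.183], [0.696, -0.005, 0.182], [0.701, 0.002, 0.182]]
 grip 112 [ 0.4735 -0.3033  0.138 ] [ 0.465 -0.328  0.13 ] [ 0.482 -0.281  0.145] ((0.47357383370399475, -0.30420756340026855), (0.04745694249868393, 0.014385382644832134), 79.80350494384766)
 dish 553 ((0.47357696294784546, -0.3066505193710327), (0.13506324589252472, 0.10850974917411804), 79.89974975585938)
 tray 780 ((0.5628514885902405, 0.0018342286348342896), (0.2358398288488388, 0.3043734133243561), 5.482756614685059)
side rod 411 ang -57.827343 ends [[0.571, 0.175], [0.572, 0.173], [0.693, -0.018], [0.693, -0.019]]
 high pts [[0.568, 0.172, 0.181], [0.57, 0.169, 0.185], [0.574, 0.164, 0.189], [0.577, 0.164, 0.186], [0.674, 0.004, 0.182], [0.678, -0.004, 0.186], [0.679, -0.009, 0.18], [0.681, -0.011, 0.183], [0.683, -0.011, 0.18], [0.685, -0.006, 0.184], [0.687, -0.001, 0.187], [0.689, 0.004, 0.188], [0.692, 0.005, 0.187], [0.698, 0.005, 0.182]]
 grip 184 [ 0.4685 -0.3134  0.137 ] [ 0.46  -0.329  0.125] [ 0.48  -0.283  0.142] ((0.47043293714523315, -0.3060910701751709), (0.045662038028240204, 0.014565562829375267), 79.60912322998047)
 dish 1119 ((0.47102078795433044, -0.30720973014831543), (0.13695116341114044, 0.10865139216184616), 79.47254180908203)
 tray 1393 ((0.5624557137489319, 0.0012070387601852417), (0.24173514544963837, 0.3081461191177368), 5.562928676605225)
```

View pics/crop0.png

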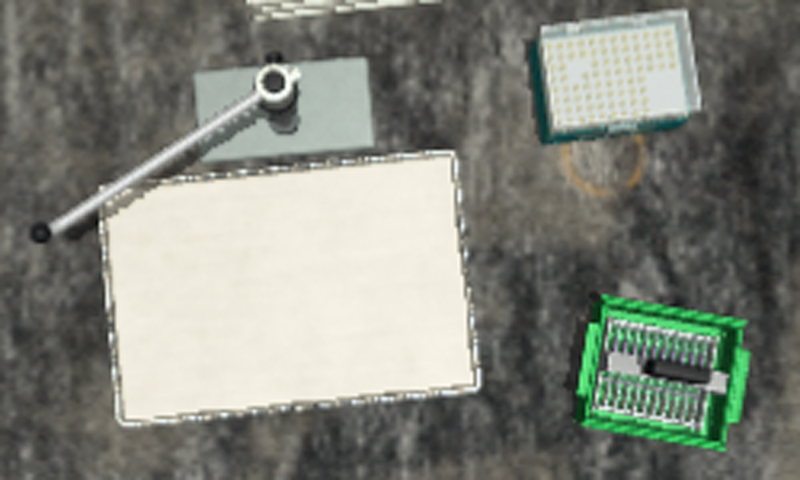

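```bash
cat >> h.py <<'E'
def psi(R): return np.degrees(np.arctan2(R[1,1],R[0,1]))
def plan(wps,pos=None,rot=None):
    """wps: (x,y,z,psi_deg,nrows): tool straight down with jaw axis at psi; prints rows"""
    s=bot.observe();p0=np.array(s["position"]);R0=Ro.from_euler("xyz",s["tool_rot"])
    q=p0;y0=psi(R0.as_matrix());print("from",p0.round(4),"psi",round(y0,1),"t",round(float(s["clock"]),2),"F",np.round(s["force"],1),"w",round(float(s["grip_width"]),4))
    for x,y,z,a,n in wps:
        p1=np.array([x,y,z])
        for i in range(1,n+1):
            p=q+(p1-q)*i/n;b=y0+(a-y0)*i/n
            t=np.radians(b);Y=np.array([np.cos(t),np.sin(t),0]);X=np.array([0,0,-1.]);
            T=Ro.from_matrix(np.c_[X,Y,np.cross(X,Y)])
            d=R0.inv().apply(p-p0)/.4;w=np.degrees((R0.inv()*T).as_rotvec())/360
            print("{"+",".join(f'"{k}":{v:.3f}' for k,v in zip(("x","y","z","wx","wy","wz"),[*d,*w]))+"},")
        q,y0=p1,a
E
python3 - <<'E'
from h import *
plan([(.22,.45,.26,60,3),(.45,.28,.26,30,4),(.649,.153,.26,10,5)])
E
```

```text
from [0.1953 0.5937 0.2313] psi 71.8 t 0.6 F [-0.2 -0.5 -1.2] w 0.0851
{"x":-0.024,"y":-0.107,"z":0.057,"wx":0.011,"wy":-0.000,"wz":0.000},
{"x":-0.048,"y":-0.215,"z":0.114,"wx":0.022,"wy":-0.000,"wz":0.000},
{"x":-0.072,"y":-0.322,"z":0.171,"wx":0.033,"wy":-0.000,"wz":0.000},
{"x":-0.072,"y":-0.378,"z":0.341,"wx":0.054,"wy":-0.000,"wz":0.000},
{"x":-0.072,"y":-0.434,"z":0.510,"wx":0.074,"wy":0.000,"wz":0.000},
{"x":-0.072,"y":-0.490,"z":0.680,"wx":0.095,"wy":0.000,"wz":0.000},
{"x":-0.072,"y":-0.546,"z":0.850,"wx":0.116,"wy":0.000,"wz":0.000},
{"x":-0.072,"y":-0.575,"z":0.964,"wx":0.127,"wy":0.000,"wz":0.000},
{"x":-0.072,"y":-0.604,"z":1.079,"wx":0.138,"wy":0.000,"wz":0.000},
{"x":-0.072,"y":-0.634,"z":1.193,"wx":0.149,"wy":0.000,"wz":0.000},
{"x":-0.072,"y":-0.663,"z":1.307,"wx":0.161,"wy":0.000,"wz":0.000},
{"x":-0.072,"y":-0.692,"z":1.422,"wx":0.172,"wy":0.000,"wz":0.000},
```

servo_tool(
  targets=[
    {"x":-0.024,"y":-0.107,"z":0.057,"wx":0.011},
    {"x":-0.048,"y":-0.215,"z":0.114,"wx":0.022},
    {"x":-0.072,"y":-0.322,"z":0.171,"wx":0.033},
    {"x":-0.072,"y":-0.378,"z":0.341,"wx":0.054},
    {"x":-0.072,"y":-0.434,"z":0.51,"wx":0.074},
    {"x":-0.072,"y":-0.49,"z":0.68,"wx":0.095},
    {"x":-0.072,"y":-0.546,"z":0.85,"wx":0.116},
    {"x":-0.072,"y":-0.546,"z":0.85,"wx":0.116},
    {"x":-0.072,"y":-0.546,"z":0.85,"wx":0.116},
  ],
  grip=-1,
  squeeze=40,
)

```text
$.targets[0]: bad value
```

Run:
```python
from h import *
plan([(.65,.155,.255,10,6),(.65,.155,.15,10,4)])
```

```text
from [0.1953 0.5937 0.2313] psi 71.8 t 0.6 F [-0.2 -0.5 -1.2] w 0.0851
{"x":-0.010,"y":-0.114,"z":0.237,"wx":0.029,"wy":-0.000,"wz":0.000},
{"x":-0.020,"y":-0.229,"z":0.474,"wx":0.057,"wy":0.000,"wz":0.000},
{"x":-0.030,"y":-0.343,"z":0.711,"wx":0.086,"wy":0.000,"wz":0.000},
{"x":-0.040,"y":-0.458,"z":0.948,"wx":0.114,"wy":0.000,"wz":0.000},
{"x":-0.049,"y":-0.572,"z":1.185,"wx":0.143,"wy":0.000,"wz":0.000},
{"x":-0.059,"y":-0.687,"z":1.423,"wx":0.172,"wy":0.000,"wz":0.000},
{"x":0.006,"y":-0.687,"z":1.423,"wx":0.172,"wy":0.000,"wz":0.000},
{"x":0.072,"y":-0.687,"z":1.423,"wx":0.172,"wy":0.000,"wz":0.000},
{"x":0.138,"y":-0.687,"z":1.423,"wx":0.172,"wy":0.000,"wz":0.000},
{"x":0.203,"y":-0.687,"z":1.423,"wx":0.172,"wy":0.000,"wz":0.000},
```

Rows apparently need all six keys.

servo_tool(
  targets=[
    {"x":-0.024,"y":-0.107,"z":0.057,"wx":0.011,"wy":0,"wz":0},
    {"x":-0.048,"y":-0.215,"z":0.114,"wx":0.022,"wy":0,"wz":0},
    {"x":-0.072,"y":-0.322,"z":0.171,"wx":0.033,"wy":0,"wz":0},
    {"x":-0.072,"y":-0.378,"z":0.341,"wx":0.054,"wy":0,"wz":0},
    {"x":-0.072,"y":-0.434,"z":0.51,"wx":0.074,"wy":0,"wz":0},
    {"x":-0.072,"y":-0.49,"z":0.68,"wx":0.095,"wy":0,"wz":0},
    {"x":-0.072,"y":-0.546,"z":0.85,"wx":0.116,"wy":0,"wz":0},
    {"x":-0.072,"y":-0.546,"z":0.85,"wx":0.116,"wy":0,"wz":0},
    {"x":-0.072,"y":-0.546,"z":0.85,"wx":0.116,"wy":0,"wz":0},
  ],
  grip=-1,
  squeeze=40,
)

```text
clock: 1.72
position: [0.4519, 0.2779, 0.2601]
tool_rot: [0.312, 1.57, -0.739]
force: [-0.9, -0.1, -0.1]
grip_width: -0.0003
```

Run:
```python
from h import *
plan([(.65,.155,.255,10,6),(.65,.155,.15,10,4)])
```

```text
from [0.4519 0.2779 0.2601] psi 29.8 t 1.73 F [-0.9 -0.1 -0.1] w -0.0003
{"x":0.002,"y":0.046,"z":0.085,"wx":0.009,"wy":0.000,"wz":-0.000},
{"x":0.004,"y":0.092,"z":0.171,"wx":0.018,"wy":0.000,"wz":-0.000},
{"x":0.007,"y":0.139,"z":0.256,"wx":0.027,"wy":0.000,"wz":-0.000},
{"x":0.009,"y":0.185,"z":0.342,"wx":0.037,"wy":0.000,"wz":-0.000},
{"x":0.011,"y":0.231,"z":0.427,"wx":0.046,"wy":0.000,"wz":-0.000},
{"x":0.013,"y":0.277,"z":0.513,"wx":0.055,"wy":0.000,"wz":-0.000},
{"x":0.079,"y":0.277,"z":0.513,"wx":0.055,"wy":0.000,"wz":-0.000},
{"x":0.145,"y":0.277,"z":0.513,"wx":0.055,"wy":0.000,"wz":-0.000},
{"x":0.210,"y":0.277,"z":0.513,"wx":0.055,"wy":0.000,"wz":-0.000},
{"x":0.276,"y":0.277,"z":0.513,"wx":0.055,"wy":0.000,"wz":-0.000},
```

servo_tool(
  targets=[
    {"x":0.002,"y":0.046,"z":0.085,"wx":0.009,"wy":0,"wz":0},
    {"x":0.004,"y":0.092,"z":0.171,"wx":0.018,"wy":0,"wz":0},
    {"x":0.007,"y":0.139,"z":0.256,"wx":0.027,"wy":0,"wz":0},
    {"x":0.009,"y":0.185,"z":0.342,"wx":0.037,"wy":0,"wz":0},
    {"x":0.011,"y":0.231,"z":0.427,"wx":0.046,"wy":0,"wz":0},
    {"x":0.013,"y":0.277,"z":0.513,"wx":0.055,"wy":0,"wz":0},
    {"x":0.013,"y":0.277,"z":0.513,"wx":0.055,"wy":0,"wz":0},
    {"x":0.079,"y":0.277,"z":0.513,"wx":0.055,"wy":0,"wz":0},
    {"x":0.145,"y":0.277,"z":0.513,"wx":0.055,"wy":0,"wz":0},
    {"x":0.21,"y":0.277,"z":0.513,"wx":0.055,"wy":0,"wz":0},
    {"x":0.276,"y":0.277,"z":0.513,"wx":0.055,"wy":0,"wz":0},
    {"x":0.276,"y":0.277,"z":0.513,"wx":0.055,"wy":0,"wz":0},
  ],
)

```text
clock: 3.22
position: [0.6483, 0.1561, 0.1484]
tool_rot: [-1.421, 1.568, -2.816]
force: [0.9, -0.0, -0.5]
grip_width: 0.0
```

Run:
```python
from h import *
piv=np.array([.689,0.]);W=[]
for f in (123,130,138,146,154,162,169,175,179,182,184):
    a=np.radians(f);c=piv+.15*np.array([np.cos(a),np.sin(a)])-.022*np.array([-np.sin(a),np.cos(a)])
    W.append((c[0],c[1],.15,7,1))
plan(W)
```

```text
from [0.6483 0.1561 0.1484] psi 10.1 t 3.23 F [ 0.9 -0.  -0.5] w 0.0
{"x":-0.004,"y":-0.064,"z":0.035,"wx":0.009,"wy":0.000,"wz":0.000},
{"x":-0.004,"y":-0.108,"z":0.050,"wx":0.009,"wy":0.000,"wz":0.000},
{"x":-0.003,"y":-0.155,"z":0.072,"wx":0.009,"wy":0.000,"wz":0.000},
{"x":-0.003,"y":-0.199,"z":0.102,"wx":0.009,"wy":0.000,"wz":0.000},
{"x":-0.003,"y":-0.239,"z":0.137,"wx":0.009,"wy":0.000,"wz":0.000},
{"x":-0.003,"y":-0.273,"z":0.177,"wx":0.009,"wy":0.000,"wz":0.000},
{"x":-0.003,"y":-0.298,"z":0.216,"wx":0.009,"wy":0.000,"wz":0.000},
{"x":-0.003,"y":-0.316,"z":0.251,"wx":0.009,"wy":0.000,"wz":0.000},
{"x":-0.003,"y":-0.326,"z":0.276,"wx":0.009,"wy":0.000,"wz":0.000},
{"x":-0.003,"y":-0.332,"z":0.295,"wx":0.009,"wy":0.000,"wz":0.000},
{"x":-0.003,"y":-0.335,"z":0.308,"wx":0.009,"wy":0.000,"wz":0.000},
```

servo_tool(
  targets=[
    {"x":-0.004,"y":-0.064,"z":0.035,"wx":0.009,"wy":0,"wz":0},
    {"x":-0.004,"y":-0.108,"z":0.05,"wx":0.009,"wy":0,"wz":0},
    {"x":-0.003,"y":-0.155,"z":0.072,"wx":0.009,"wy":0,"wz":0},
    {"x":-0.003,"y":-0.199,"z":0.102,"wx":0.009,"wy":0,"wz":0},
    {"x":-0.003,"y":-0.239,"z":0.137,"wx":0.009,"wy":0,"wz":0},
    {"x":-0.003,"y":-0.273,"z":0.177,"wx":0.009,"wy":0,"wz":0},
    {"x":-0.003,"y":-0.298,"z":0.216,"wx":0.009,"wy":0,"wz":0},
    {"x":-0.003,"y":-0.316,"z":0.251,"wx":0.009,"wy":0,"wz":0},
    {"x":-0.003,"y":-0.326,"z":0.276,"wx":0.009,"wy":0,"wz":0},
    {"x":-0.003,"y":-0.332,"z":0.295,"wx":0.009,"wy":0,"wz":0},
    {"x":-0.003,"y":-0.335,"z":0.308,"wx":0.009,"wy":0,"wz":0},
    {"x":-0.003,"y":-0.335,"z":0.308,"wx":0.009,"wy":0,"wz":0},
  ],
)

```text
clock: 4.72
position: [0.538, 0.0111, 0.15]
tool_rot: [-1.336, 1.568, -2.787]
force: [0.1, 0.8, -0.5]
grip_width: 0.0003
```

```bash
cat > rod.py <<'E'
from h import *
import sys
for c in("side","top"):
    im,d=bot.grab_frame(c);save(c+sys.argv[1]+".png",im);np.save(c+sys.argv[1]+".npy",d)
    for r in bot.trace(c,"drip_arm")[:1]:
        P,_=cloud(c,d,r["mask"]);rod=P[(P[:,2]>.16)&(P[:,2]<.178)&(P[:,0]<.665)&(P[:,0]>.45)]
        if len(rod)<10: print(c,"few",len(rod));continue
        l=cv2.fitLine(rod[:,:2].astype(np.float32),cv2.DIST_HUBER,0,.01,.01).ravel();l*=np.sign(l[0])if 0 else 1
        t=(rod[:,:2]-l[2:])@l[:2];E=l[2:]+np.outer([t.min(),t.max()],l[:2])
        print(c,r["confidence"],len(rod),np.degrees(np.arctan2(l[1],l[0])),E.round(4).tolist())
E
python3 rod.py 1; python3 -c "
from h import *
plan([(.54,.0,.15,7,2)])"
```

```text
side 0.56 251 3.334776 [[0.4818, -0.0127], [0.6634, -0.0021]]
top 0.5 47 8.2665825 [[0.6374, -0.0014], [0.6642, 0.0025]]
from [0.538  0.0117 0.15  ] psi 6.9 t 4.92 F [0.6 0.4 0. ] w -0.0003
{"x":-0.000,"y":0.001,"z":0.015,"wx":-0.000,"wy":0.000,"wz":0.000},
{"x":-0.000,"y":0.001,"z":0.030,"wx":-0.000,"wy":0.000,"wz":0.000},
```

View pics/side1.png

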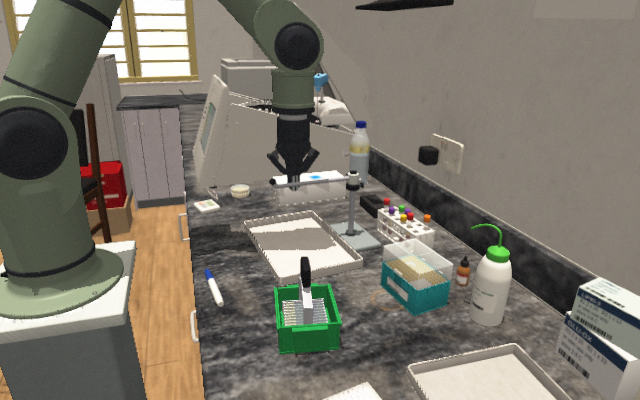

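The side view shows the rod swung out, tip at about (273,182), with the fingers behind it. It sits at about 183.3°, and I expect the stop near 185.5°, so I push on gently.

servo_tool(
  targets=[
    {"x":0,"y":0,"z":0.01,"wx":0,"wy":0,"wz":0},
    {"x":0,"y":0,"z":0.02,"wx":0,"wy":0,"wz":0},
    {"x":0,"y":0,"z":0.02,"wx":0,"wy":0,"wz":0},
  ],
)

```text
clock: 5.3
position: [0.5387, 0.0052, 0.1499]
tool_rot: [-1.983, 1.567, 2.851]
force: [-4.3, 10.9, 1.2]
grip_width: -0.0001
```

```bash
python3 rod.py 2; python3 -c "
from h import *
plan([(.54,.0,.15,7,1)])"
```

```text
top 0.57 36 4.959477 [[0.6394, -0.0021], [0.6641, 0.0]]
from [0.5387 0.0052 0.1499] psi 7.0 t 5.5 F [-2.3 10.6  0.8] w 0.0
{"x":-0.000,"y":0.002,"z":0.013,"wx":-0.000,"wy":-0.000,"wz":0.001},
```

10.6 N of resistance means the stop is met. I retreat and move to above the rack.

```bash
python3 -c "
from h import *
plan([(.54,.04,.15,7,2),(.54,.04,.25,7,2),(.4725,-.305,.25,-10.2,8)])"
```

```text
from [0.5387 0.0052 0.1499] psi 7.0 t 5.5 F [-2.3 10.6  0.8] w 0.0
{"x":-0.000,"y":0.007,"z":-0.043,"wx":-0.000,"wy":-0.000,"wz":0.001},
{"x":-0.000,"y":0.014,"z":-0.086,"wx":-0.000,"wy":-0.000,"wz":0.001},
{"x":-0.125,"y":0.013,"z":-0.086,"wx":-0.000,"wy":-0.000,"wz":0.001},
{"x":-0.250,"y":0.013,"z":-0.086,"wx":-0.000,"wy":-0.000,"wz":0.001},
{"x":-0.250,"y":-0.021,"z":0.018,"wx":0.006,"wy":-0.000,"wz":0.001},
{"x":-0.250,"y":-0.055,"z":0.123,"wx":0.012,"wy":-0.000,"wz":0.001},
{"x":-0.250,"y":-0.089,"z":0.227,"wx":0.018,"wy":-0.000,"wz":0.001},
{"x":-0.250,"y":-0.123,"z":0.331,"wx":0.024,"wy":-0.000,"wz":0.001},
{"x":-0.250,"y":-0.157,"z":0.436,"wx":0.030,"wy":-0.000,"wz":0.001},
{"x":-0.250,"y":-0.191,"z":0.540,"wx":0.036,"wy":-0.000,"wz":0.001},
{"x":-0.250,"y":-0.225,"z":0.645,"wx":0.042,"wy":-0.000,"wz":0.001},
{"x":-0.250,"y":-0.259,"z":0.749,"wx":0.048,"wy":-0.000,"wz":0.001},
```

servo_tool(
  targets=[
    {"x":0,"y":0.007,"z":-0.043,"wx":0,"wy":0,"wz":0},
    {"x":0,"y":0.014,"z":-0.086,"wx":0,"wy":0,"wz":0},
    {"x":-0.125,"y":0.013,"z":-0.086,"wx":0,"wy":0,"wz":0},
    {"x":-0.25,"y":0.013,"z":-0.086,"wx":0,"wy":0,"wz":0},
    {"x":-0.25,"y":-0.021,"z":0.018,"wx":0.006,"wy":0,"wz":0.001},
    {"x":-0.25,"y":-0.055,"z":0.123,"wx":0.012,"wy":0,"wz":0.001},
    {"x":-0.25,"y":-0.089,"z":0.227,"wx":0.018,"wy":0,"wz":0.001},
    {"x":-0.25,"y":-0.123,"z":0.331,"wx":0.024,"wy":0,"wz":0.001},
    {"x":-0.25,"y":-0.157,"z":0.436,"wx":0.03,"wy":0,"wz":0.001},
    {"x":-0.25,"y":-0.191,"z":0.54,"wx":0.036,"wy":0,"wz":0.001},
    {"x":-0.25,"y":-0.225,"z":0.645,"wx":0.042,"wy":0,"wz":0.001},
    {"x":-0.25,"y":-0.259,"z":0.749,"wx":0.048,"wy":0,"wz":0.001},
  ],
)

```text
clock: 7.0
position: [0.4729, -0.3054, 0.2499]
tool_rot: [1.95, 1.568, 0.199]
force: [1.3, 0.7, 0.3]
grip_width: 0.0001
```

```bash
python3 rod.py 3; python3 -c "
from h import *
plan([(.4725,-.305,.20,-10.2,2),(.4725,-.305,.105,-10.2,5)])
d=np.load('top3.npy');P,uv=cloud('top',d)
rod=P[(P[:,2]>.15)&(P[:,2]<.21)&(P[:,0]>.44)&(P[:,0]<.74)&(abs(P[:,1])<.08)]
l=cv2.fitLine(rod[:,:2].astype(np.float32),cv2.DIST_HUBER,0,.01,.01).ravel();t=(rod[:,:2]-l[2:])@l[:2]
print(len(rod),np.degrees(np.arctan2(l[1],l[0])),l[2:]+np.outer([t.min(),t.max()],l[:2]))
b=rod[rod[:,0]<.515];print('tip',b.min(0),b.max(0),np.median(b,0))
for lo in np.arange(.48,.68,.03):
  q=rod[(rod[:,0]>lo)&(rod[:,0]<lo+.03)&(rod[:,2]<.2)];print(round(lo+.015,3),np.median(q[:,1]).round(4),np.median(q[:,2]).round(4),len(q))
"
```

```text
side 0.86 215 4.7106395 [[0.4804, -0.0186], [0.663, -0.0035]]
top 0.57 300 4.7215104 [[0.4918, -0.0137], [0.6644, 0.0005]]
from [ 0.4728 -0.3046  0.2497] psi -10.3 t 7.2 F [ 0.7  0.5 -0.2] w 0.0001
{"x":0.062,"y":-0.000,"z":0.001,"wx":-0.000,"wy":-0.000,"wz":-0.000},
{"x":0.124,"y":-0.001,"z":0.001,"wx":-0.000,"wy":-0.000,"wz":-0.000},
{"x":0.172,"y":-0.001,"z":0.001,"wx":-0.000,"wy":-0.000,"wz":-0.000},
{"x":0.219,"y":-0.001,"z":0.001,"wx":-0.000,"wy":-0.000,"wz":-0.000},
{"x":0.267,"y":-0.001,"z":0.001,"wx":-0.000,"wy":-0.000,"wz":-0.000},
{"x":0.314,"y":-0.001,"z":0.001,"wx":-0.000,"wy":-0.000,"wz":-0.000},
{"x":0.362,"y":-0.001,"z":0.001,"wx":-0.000,"wy":-0.000,"wz":-0.000},
525 4.5694113 [[ 0.47762296 -0.01475847]
 [ 0.71757139  0.0044184 ]]
tip [ 0.47786827 -0.02087873  0.16630673] [ 0.51361589 -0.00677324  0.19291961] [ 0.49329614 -0.01347259  0.17784421]
0.495 -0.0135 0.1795 66
0.525 -0.011 0.1725 54
0.555 -0.0087 0.1721 51
0.585 -0.0064 0.1725 54
0.615 -0.004 0.1721 52
0.645 -0.0017 0.1726 54
0.675 0.0007 0.1761 123
```

View pics/side3.png

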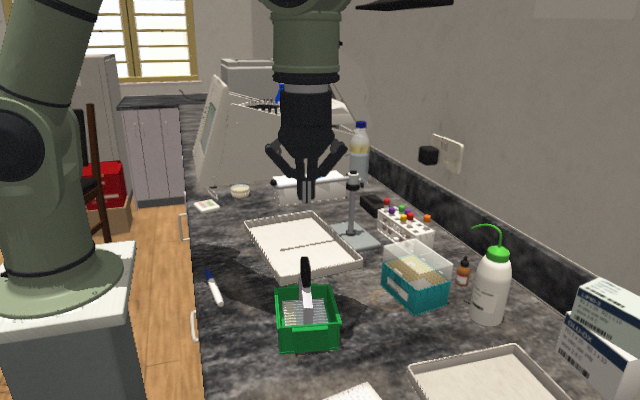

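The side view shows the closed gripper above the grip (305,270), and the rod clear at about (273–345,182). The rod lies at yaw 4.6° with the tip near (0.485, -0.016). Next: open, descend and grasp.

servo_tool(
  targets=[
    {"x":0,"y":0,"z":0,"wx":0,"wy":0,"wz":0},
    {"x":0,"y":0,"z":0,"wx":0,"wy":0,"wz":0},
    {"x":0,"y":0,"z":0,"wx":0,"wy":0,"wz":0},
    {"x":0.06,"y":0,"z":0,"wx":0,"wy":0,"wz":0},
    {"x":0.12,"y":0,"z":0.001,"wx":0,"wy":0,"wz":0},
    {"x":0.172,"y":0,"z":0.001,"wx":0,"wy":0,"wz":0},
    {"x":0.22,"y":0,"z":0.001,"wx":0,"wy":0,"wz":0},
    {"x":0.267,"y":0,"z":0.001,"wx":0,"wy":0,"wz":0},
    {"x":0.314,"y":0,"z":0.001,"wx":0,"wy":0,"wz":0},
    {"x":0.36,"y":0,"z":0.001,"wx":0,"wy":0,"wz":0},
    {"x":0.36,"y":0,"z":0.001,"wx":0,"wy":0,"wz":0},
  ],
  grip=1,
)

```text
clock: 8.57
position: [0.4725, -0.3045, 0.1046]
tool_rot: [2.952, 1.569, 1.2]
force: [-0.1, -0.6, -0.6]
grip_width: 0.0853
```

servo_tool(
  targets=[
    {"x":0,"y":0,"z":0,"wx":0,"wy":0,"wz":0},
    {"x":0,"y":0,"z":0,"wx":0,"wy":0,"wz":0},
    {"x":0,"y":0,"z":0,"wx":0,"wy":0,"wz":0},
    {"x":0,"y":0,"z":0,"wx":0,"wy":0,"wz":0},
    {"x":0,"y":0,"z":0,"wx":0,"wy":0,"wz":0},
    {"x":0,"y":0,"z":0,"wx":0,"wy":0,"wz":0},
  ],
  grip=-1,
  squeeze=40,
)

```text
clock: 9.32
position: [0.4728, -0.3046, 0.1049]
tool_rot: [2.62, 1.569, 0.869]
force: [0.0, 1.8, 5.7]
grip_width: 0.0137
```

```bash
python3 -c "
from h import *
im,d=bot.grab_frame('side');save('side4.png',im)
s=bot.observe();p=s['position']
plan([(p[0],p[1],.285,-10.2,6)])"
```

```text
from [ 0.4727 -0.3046  0.1049] psi -10.3 t 9.38 F [0.6 1.2 6.1] w 0.0135
{"x":-0.075,"y":0.000,"z":-0.000,"wx":-0.000,"wy":-0.000,"wz":-0.000},
{"x":-0.150,"y":0.000,"z":-0.000,"wx":-0.000,"wy":-0.000,"wz":-0.000},
{"x":-0.225,"y":0.000,"z":-0.000,"wx":-0.000,"wy":-0.000,"wz":-0.000},
{"x":-0.300,"y":0.000,"z":-0.000,"wx":-0.000,"wy":-0.000,"wz":-0.000},
{"x":-0.375,"y":0.000,"z":-0.001,"wx":-0.000,"wy":-0.000,"wz":-0.000},
{"x":-0.450,"y":0.000,"z":-0.001,"wx":-0.000,"wy":-0.000,"wz":-0.000},
```

View pics/side4.png

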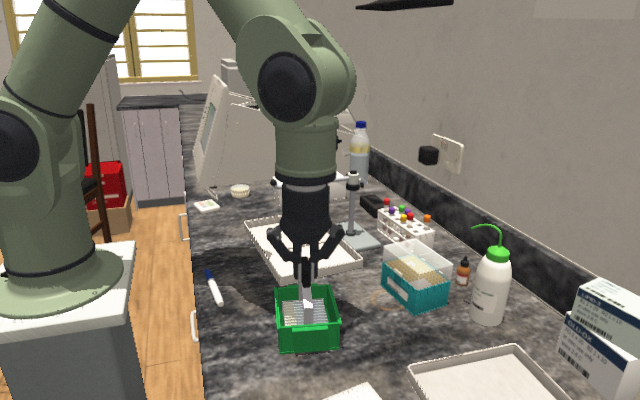

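The side view shows the fingers round the grip at (305,265), width 13.5 mm, rack still upright in the dish. I lift straight up.

servo_tool(
  targets=[
    {"x":-0.04,"y":0,"z":0,"wx":0,"wy":0,"wz":0},
    {"x":-0.09,"y":0,"z":0,"wx":0,"wy":0,"wz":0},
    {"x":-0.14,"y":0,"z":0,"wx":0,"wy":0,"wz":0},
    {"x":-0.19,"y":0,"z":0,"wx":0,"wy":0,"wz":0},
    {"x":-0.24,"y":0,"z":0,"wx":0,"wy":0,"wz":0},
    {"x":-0.28,"y":0,"z":0,"wx":0,"wy":0,"wz":0},
    {"x":-0.3,"y":0,"z":0,"wx":0,"wy":0,"wz":0},
    {"x":-0.3,"y":0,"z":0,"wx":0,"wy":0,"wz":0},
  ],
)

```text
clock: 10.38
position: [0.4727, -0.3047, 0.2252]
tool_rot: [2.452, 1.569, 0.701]
force: [-0.0, -0.6, -2.6]
grip_width: 0.0132
```

```bash
python3 -c "
from h import *
im,d=bot.grab_frame('side');save('side5.png',im)
for n in('dish_centre','rack_centre'):
  for r in bot.trace('side',n)[:1]:
    P,_=cloud('side',d,r['mask']);print(n,r['confidence'],np.percentile(P,[2,50,98],axis=0).round(3).tolist())
plan([(.435,-.24,.22,-5,3),(.435,-.02,.22,4.6,8)])"
```

```text
dish_centre 0.64 [[0.413, -0.373, 0.003], [0.472, -0.294, 0.028], [0.525, -0.246, 0.057]]
rack_centre 0.73 [[0.429, -0.356, 0.127], [0.465, -0.333, 0.154], [0.508, -0.257, 0.261]]
from [ 0.4724 -0.3046  0.2243] psi -10.3 t 10.53 F [-0.3  0.1 -2.6] w 0.0137
{"x":0.004,"y":-0.040,"z":-0.047,"wx":-0.005,"wy":-0.000,"wz":0.000},
{"x":0.007,"y":-0.081,"z":-0.095,"wx":-0.010,"wy":-0.000,"wz":0.000},
{"x":0.011,"y":-0.121,"z":-0.142,"wx":-0.015,"wy":-0.000,"wz":-0.000},
{"x":0.011,"y":-0.133,"z":-0.210,"wx":-0.018,"wy":-0.000,"wz":-0.000},
{"x":0.011,"y":-0.146,"z":-0.277,"wx":-0.022,"wy":-0.000,"wz":-0.000},
{"x":0.011,"y":-0.158,"z":-0.345,"wx":-0.025,"wy":-0.000,"wz":-0.000},
{"x":0.012,"y":-0.170,"z":-0.413,"wx":-0.028,"wy":-0.000,"wz":-0.000},
{"x":0.012,"y":-0.183,"z":-0.480,"wx":-0.032,"wy":-0.000,"wz":-0.000},
{"x":0.012,"y":-0.195,"z":-0.548,"wx":-0.035,"wy":-0.000,"wz":-0.000},
{"x":0.012,"y":-0.207,"z":-0.615,"wx":-0.038,"wy":-0.000,"wz":-0.000},
{"x":0.012,"y":-0.220,"z":-0.683,"wx":-0.042,"wy":-0.000,"wz":-0.000},
```

View pics/side5.png

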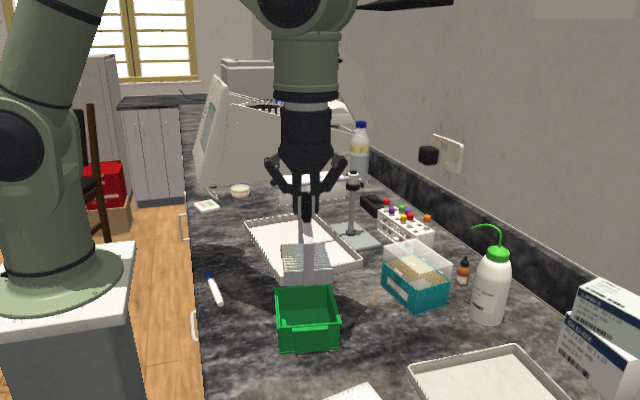

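The rack hangs level in the gripper at (305,265), the dish at (308,320) hasn't moved. I carry it to in front of the ball tip.

servo_tool(
  targets=[
    {"x":0.004,"y":-0.04,"z":-0.047,"wx":-0.005,"wy":0,"wz":0},
    {"x":0.007,"y":-0.081,"z":-0.095,"wx":-0.01,"wy":0,"wz":0},
    {"x":0.011,"y":-0.121,"z":-0.142,"wx":-0.015,"wy":0,"wz":0},
    {"x":0.011,"y":-0.133,"z":-0.21,"wx":-0.018,"wy":0,"wz":0},
    {"x":0.011,"y":-0.146,"z":-0.277,"wx":-0.022,"wy":0,"wz":0},
    {"x":0.011,"y":-0.158,"z":-0.345,"wx":-0.025,"wy":0,"wz":0},
    {"x":0.012,"y":-0.17,"z":-0.413,"wx":-0.028,"wy":0,"wz":0},
    {"x":0.012,"y":-0.183,"z":-0.48,"wx":-0.032,"wy":0,"wz":0},
    {"x":0.012,"y":-0.195,"z":-0.548,"wx":-0.035,"wy":0,"wz":0},
    {"x":0.012,"y":-0.207,"z":-0.615,"wx":-0.038,"wy":0,"wz":0},
    {"x":0.012,"y":-0.22,"z":-0.683,"wx":-0.042,"wy":0,"wz":0},
    {"x":0.012,"y":-0.22,"z":-0.683,"wx":-0.042,"wy":0,"wz":0},
  ],
)

```text
clock: 12.02
position: [0.4347, -0.0184, 0.2197]
tool_rot: [-3.008, 1.569, 1.791]
force: [-0.2, -0.1, -2.0]
grip_width: 0.0135
```

```bash
python3 -c "
from h import *
im,d=bot.grab_frame('side');cv2.imwrite('pics/side6.png',cv2.resize(im[140:300,180:420,::-1],None,fx=3.3,fy=3.3));np.save('side6.npy',d)
for n in('handle_grip','rack_centre'):
  for r in bot.trace('side',n)[:1]:
    P,_=cloud('side',d,r['mask']);print(n,r['confidence'],np.percentile(P,[1,50,99],axis=0).round(3).tolist())
    lo=P[P[:,2]<.16];print(cv2.minAreaRect(lo[:,:2].astype(np.float32)))
plan([(.55,-.011,.215,4.6,7),(.55,-.011,.185,4.6,3)])"
```

```text
handle_grip 0.71 [[0.393, -0.068, 0.12], [0.431, -0.048, 0.149], [0.475, 0.032, 0.254]]
((0.48154526948928833, 0.21540126204490662), (0.5896975994110107, 0.09950580447912216), 78.23600006103516)
rack_centre 0.79 [[0.393, -0.068, 0.001], [0.432, -0.044, 0.149], [0.539, 0.471, 0.254]]
((0.47658252716064453, 0.22062969207763672), (0.5921133160591125, 0.12781845033168793), 83.57501220703125)
from [ 0.4347 -0.0207  0.2198] psi 4.7 t 12.18 F [ 0.7  0.5 -2.3] w 0.0134
{"x":0.002,"y":0.041,"z":-0.000,"wx":0.000,"wy":-0.000,"wz":0.000},
{"x":0.003,"y":0.083,"z":-0.000,"wx":0.000,"wy":-0.000,"wz":0.000},
{"x":0.005,"y":0.124,"z":-0.000,"wx":0.000,"wy":-0.000,"wz":0.000},
{"x":0.007,"y":0.165,"z":-0.000,"wx":0.000,"wy":-0.000,"wz":0.000},
{"x":0.009,"y":0.207,"z":-0.000,"wx":0.000,"wy":-0.000,"wz":0.000},
{"x":0.010,"y":0.248,"z":-0.000,"wx":0.000,"wy":-0.000,"wz":0.000},
{"x":0.012,"y":0.289,"z":-0.000,"wx":0.000,"wy":-0.000,"wz":0.000},
{"x":0.037,"y":0.289,"z":-0.000,"wx":0.000,"wy":-0.000,"wz":0.000},
{"x":0.062,"y":0.289,"z":-0.000,"wx":0.000,"wy":-0.000,"wz":0.000},
{"x":0.087,"y":0.289,"z":-0.000,"wx":0.000,"wy":-0.000,"wz":0.000},
```

View pics/side6.png

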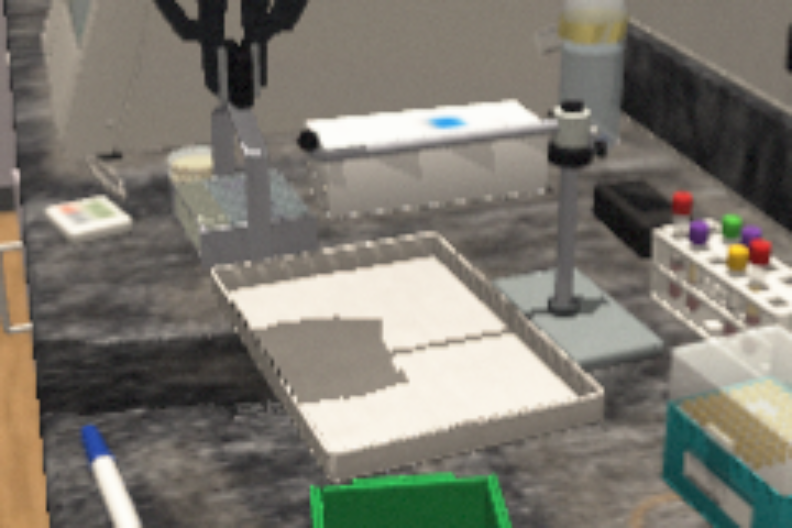

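The crop shows the handle loop at (235,150), facing the ball tip at (310,140), aligned and level. I thread it over the tip at about 0.216 m.

servo_tool(
  targets=[
    {"x":0.009,"y":0,"z":0,"wx":0,"wy":0,"wz":0},
    {"x":0.009,"y":0.03,"z":0,"wx":0,"wy":0,"wz":0},
    {"x":0.009,"y":0.06,"z":0,"wx":0,"wy":0,"wz":0},
    {"x":0.009,"y":0.1,"z":0,"wx":0,"wy":0,"wz":0},
    {"x":0.009,"y":0.14,"z":0,"wx":0,"wy":0,"wz":0},
    {"x":0.009,"y":0.18,"z":0,"wx":0,"wy":0,"wz":0},
    {"x":0.009,"y":0.22,"z":0,"wx":0,"wy":0,"wz":0},
    {"x":0.009,"y":0.26,"z":0,"wx":0,"wy":0,"wz":0},
    {"x":0.009,"y":0.285,"z":0,"wx":0,"wy":0,"wz":0},
    {"x":0.009,"y":0.285,"z":0,"wx":0,"wy":0,"wz":0},
  ],
)

```text
clock: 13.42
position: [0.5488, -0.0113, 0.2159]
tool_rot: [-2.838, 1.57, 1.957]
force: [-0.4, 0.2, -1.5]
grip_width: 0.0136
```

```bash
python3 -c "
from h import *
im,d=bot.grab_frame('side');cv2.imwrite('pics/side7.png',cv2.resize(im[140:300,180:420,::-1],None,fx=3.3,fy=3.3));np.save('side7.npy',d)
im,d=bot.grab_frame('top');save('top7.png',im);np.save('top7.npy',d)
P,uv=cloud('top',d);q=P[(P[:,2]>.155)&(P[:,2]<.18)&(P[:,0]>.47)&(P[:,0]<.67)&(abs(P[:,1])<.05)];
if len(q)>5:
  q=q[np.argsort(q[:,0])];print(len(q),np.polyfit(q[:,0],q[:,1],1))
plan([(.55,-.011,.184,4.6,6)])"
```

```text
from [ 0.548  -0.0114  0.2161] psi 4.7 t 13.53 F [-0.1  0.6 -2.9] w 0.0137
{"x":0.013,"y":0.001,"z":-0.000,"wx":0.000,"wy":-0.000,"wz":0.000},
{"x":0.027,"y":0.002,"z":-0.000,"wx":0.000,"wy":-0.000,"wz":0.000},
{"x":0.040,"y":0.003,"z":-0.000,"wx":0.000,"wy":-0.000,"wz":0.000},
{"x":0.053,"y":0.003,"z":-0.000,"wx":0.000,"wy":-0.000,"wz":0.000},
{"x":0.067,"y":0.004,"z":-0.000,"wx":0.000,"wy":-0.000,"wz":0.000},
{"x":0.080,"y":0.005,"z":-0.000,"wx":0.000,"wy":-0.000,"wz":0.000},
```

View pics/side7.png

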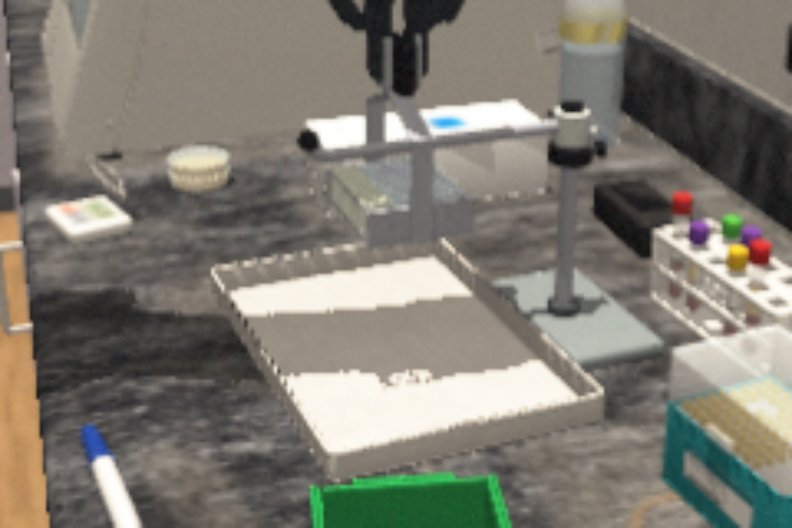

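The rod now passes through the loop, with the near leg in front at (420,190) and the far leg behind at (378,130). I lower the rack.

servo_tool(
  targets=[
    {"x":0.015,"y":0,"z":0,"wx":0,"wy":0,"wz":0},
    {"x":0.03,"y":0,"z":0,"wx":0,"wy":0,"wz":0},
    {"x":0.045,"y":0,"z":0,"wx":0,"wy":0,"wz":0},
    {"x":0.06,"y":0,"z":0,"wx":0,"wy":0,"wz":0},
    {"x":0.07,"y":0,"z":0,"wx":0,"wy":0,"wz":0},
    {"x":0.078,"y":0,"z":0,"wx":0,"wy":0,"wz":0},
    {"x":0.078,"y":0,"z":0,"wx":0,"wy":0,"wz":0},
  ],
)

```text
clock: 14.4
position: [0.5479, -0.0114, 0.1847]
tool_rot: [-2.63, 1.569, 2.165]
force: [-0.2, 0.3, -2.8]
grip_width: 0.0135
```

servo_tool(
  targets=[
    {"x":0.004,"y":0,"z":0,"wx":0,"wy":0,"wz":0},
    {"x":0.008,"y":0,"z":0,"wx":0,"wy":0,"wz":0},
    {"x":0.008,"y":0,"z":0,"wx":0,"wy":0,"wz":0},
  ],
)

```text
clock: 14.78
position: [0.5479, -0.0114, 0.1815]
tool_rot: [-2.563, 1.569, 2.232]
force: [0.3, -0.3, -2.4]
grip_width: 0.0135
```

servo_tool(
  targets=[
    {"x":0.003,"y":0,"z":0,"wx":0,"wy":0,"wz":0},
    {"x":0.005,"y":0,"z":0,"wx":0,"wy":0,"wz":0},
    {"x":0.005,"y":0,"z":0,"wx":0,"wy":0,"wz":0},
  ],
)

```text
clock: 15.15
position: [0.5481, -0.0114, 0.1806]
tool_rot: [3.097, 1.569, 1.608]
force: [-7.3, 0.6, 21.3]
grip_width: 0.0133
```

```bash
python3 -c "
from h import *
im,d=bot.grab_frame('side');cv2.imwrite('pics/side8.png',cv2.resize(im[140:250,220:380,::-1],None,fx=4.8,fy=4.8,interpolation=cv2.INTER_CUBIC))
print(bot.observe()['force'],bot.observe()['moment'])"
```

```text
[-7.65894709  0.65888796 20.19301506] [0.15616145 1.69226025 0.07303828]
```

View pics/side8.png

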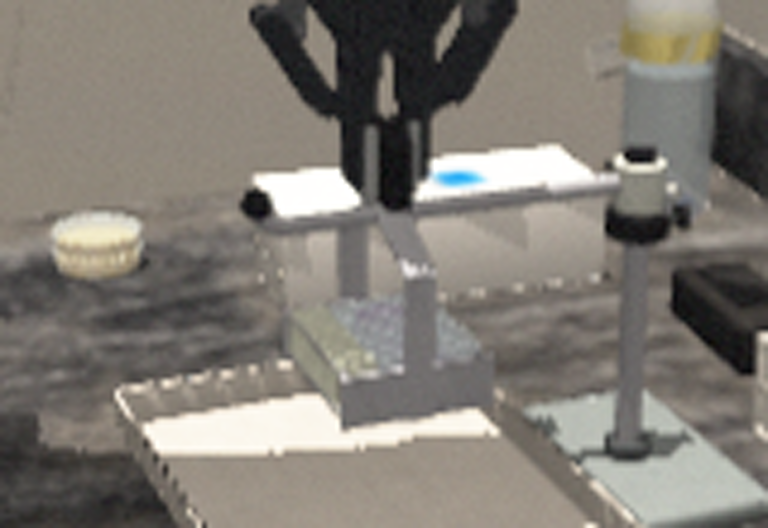

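The loop's peak is seated on the rod at about (395,210), and the push is 20 N at the expected height. I relieve the load by about 1 mm, open and retreat upward.

servo_tool(
  targets=[
    {"x":-0.001,"y":0,"z":0,"wx":0,"wy":0,"wz":0},
    {"x":-0.002,"y":0,"z":0,"wx":0,"wy":0,"wz":0},
    {"x":-0.002,"y":0,"z":0,"wx":0,"wy":0,"wz":0},
  ],
)

```text
clock: 15.58
position: [0.5481, -0.0114, 0.1813]
tool_rot: [3.121, 1.569, 1.632]
force: [0.0, -0.0, -2.1]
grip_width: 0.0134
```

servo_tool(
  targets=[
    {"x":0,"y":0,"z":0,"wx":0,"wy":0,"wz":0},
    {"x":0,"y":0,"z":0,"wx":0,"wy":0,"wz":0},
    {"x":0,"y":0,"z":0,"wx":0,"wy":0,"wz":0},
    {"x":0,"y":0,"z":0,"wx":0,"wy":0,"wz":0},
    {"x":0,"y":0,"z":0,"wx":0,"wy":0,"wz":0},
    {"x":-0.04,"y":0,"z":0,"wx":0,"wy":0,"wz":0},
    {"x":-0.1,"y":0,"z":0,"wx":0,"wy":0,"wz":0},
    {"x":-0.18,"y":0,"z":0,"wx":0,"wy":0,"wz":0},
    {"x":-0.26,"y":0,"z":0,"wx":0,"wy":0,"wz":0},
    {"x":-0.34,"y":0,"z":0,"wx":0,"wy":0,"wz":0},
    {"x":-0.34,"y":0,"z":0,"wx":0,"wy":0,"wz":0},
  ],
  grip=1,
)

```text
clock: 16.95
position: [0.549, -0.0119, 0.3204]
tool_rot: [2.035, 1.566, 0.547]
force: [0.2, 0.2, -0.5]
grip_width: 0.0854
```

```bash
python3 rod.py 9; python3 -c "
from h import *
im=cv2.imread('pics/side9.png');cv2.imwrite('pics/crop9.png',cv2.resize(im[130:330,220:400],None,fx=3,fy=3,interpolation=cv2.INTER_CUBIC))
d=np.load('side9.npy');P,_=cloud('side',d)
q=P[(P[:,2]>.06)&(P[:,2]<.24)&(abs(P[:,0]-.548)<.07)&(abs(P[:,1]+.01)<.07)]
g=q[q[:,2]>.19];print('grip',g.mean(0),g.min(0),g.max(0))
b=q[(q[:,2]<.118)];print('base',b.min(0),b.max(0),cv2.minAreaRect(b[:,:2].astype(np.float32)))
for n in('dish_centre','tray_centre'):
  for r in bot.trace('side',n)[:1]:
    Q,_=cloud('side',d,r['mask']);print(n,np.percentile(Q,[2,50,98],axis=0).round(3).tolist())
print(bot.observe()['force'],bot.observe()['position'])"
```

```text
side 0.83 144 5.0115943 [[0.4805, -0.0195], [0.6648, -0.0034]]
grip [ 0.54158979 -0.02154615  0.20558699] [ 0.47908384 -0.0383681   0.19025069] [0.55267219 0.00600647 0.21863553]
base [ 0.50210086 -0.05988468  0.07879085] [0.59002901 0.04094699 0.11795821] ((0.5461430549621582, -0.00897299125790596), (0.0815017819404602, 0.10121563076972961), 4.491861343383789)
dish_centre [[0.413, -0.373, 0.001], [0.473, -0.296, 0.027], [0.526, -0.245, 0.057]]
tray_centre [[0.44, -0.158, 0.001], [0.536, -0.032, 0.003], [0.653, 0.145, 0.025]]
[ 0.46731064 -0.50481941 -0.23133703] [ 0.54782172 -0.01167534  0.31681798]
```

View pics/crop9.png

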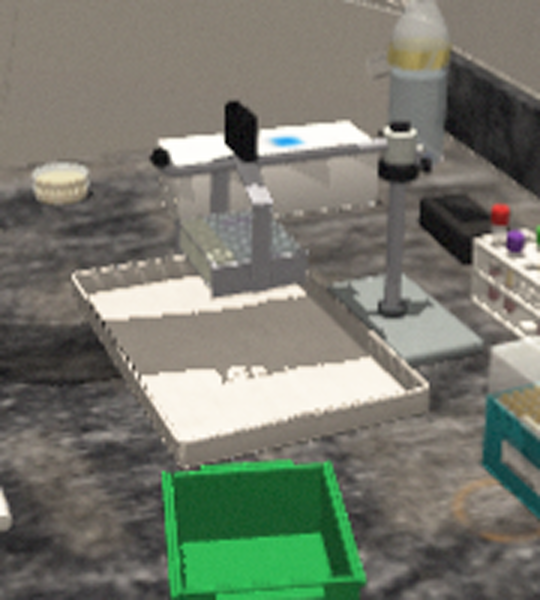

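The rack hangs free at (240,220) with the gripper clear; dish and tray haven't moved. One settling wait and a check of level, then I hand in.

servo_tool(
  targets=[
    {"x":-0.02,"y":0,"z":0,"wx":0,"wy":0,"wz":0},
    {"x":-0.02,"y":0,"z":0,"wx":0,"wy":0,"wz":0},
    {"x":-0.02,"y":0,"z":0,"wx":0,"wy":0,"wz":0},
    {"x":-0.02,"y":0,"z":0,"wx":0,"wy":0,"wz":0},
    {"x":-0.02,"y":0,"z":0,"wx":0,"wy":0,"wz":0},
    {"x":-0.02,"y":0,"z":0,"wx":0,"wy":0,"wz":0},
  ],
)

```text
clock: 18.0
position: [0.5478, -0.0117, 0.3248]
tool_rot: [-2.554, 1.569, 2.24]
force: [0.0, 0.3, -0.4]
grip_width: 0.0856
```

```bash
python3 -c "
from h import *
for k in range(4):
  im,d=bot.grab_frame('side');P,_=cloud('side',d)
  q=P[(abs(P[:,0]-.548)<.055)&(abs(P[:,1]+.01)<.07)]
  s=q[(q[:,2]>.106)&(q[:,2]<.125)&(q[:,1]>-.045)&(q[:,1]<.03)]
  A=np.c_[s[:,:2],np.ones(len(s))];c=np.linalg.lstsq(A,s[:,2],rcond=None)[0]
  g=q[q[:,2]>.195];b=q[q[:,2]<.117]
  print(len(s),'slide-top slopes',c[:2].round(3),'grip',g.min(0).round(3),g.max(0).round(3),'base',b.min(0).round(3),b.max(0).round(3))
"
```

```text
352 slide-top slopes [0.004 0.049] grip [ 0.493 -0.063  0.195] [0.603 0.007 0.566] base [ 0.493 -0.08  -0.   ] [0.603 0.06  0.117]
353 slide-top slopes [-0.001  0.05 ] grip [ 0.493 -0.063  0.195] [0.603 0.009 0.566] base [ 0.493 -0.08   0.   ] [0.603 0.06  0.117]
349 slide-top slopes [0.002 0.05 ] grip [ 0.493 -0.062  0.195] [0.603 0.01  0.566] base [ 0.493 -0.08   0.   ] [0.603 0.06  0.117]
349 slide-top slopes [-0.001  0.052] grip [ 0.493 -0.062  0.195] [0.603 0.01  0.566] base [ 0.493 -0.08   0.   ] [0.603 0.06  0.117]
```

Tilt is about 0.05 rad and steady, within the 0.15 limit. Handing in.

```bash
python3 -c "
from workcell import bot
print(bot.job_done())"
```

```text
the job is handed in; nothing more can be done
None
```

The slide rack now hangs on the drip arm over the tray, and the job is handed in at about 18 s on the robot's clock; no verdict was reported.

- **Drip arm:** I pushed it until it resisted with about 11 N at its stop. After release the rod lay at a yaw of about 5°, close to the tray's 5.5°.
- **Rack:** I lifted it by the grip, passed the handle over the ball tip and lowered it onto the rod while still holding it. The force rose to about 20 N as it seated. I then backed off about 1 mm, opened the fingers and moved clear.

**Last checks:**
- **Level:** the rack is steady with a tilt of about 0.05 rad (limit 0.15).
- **Position:** its middle is near (0.546, -0.009), within about 2 cm of the tray's middle.
- **Dish and tray:** the dish had not moved beyond the measuring noise of a few mm. The tray's edges matched the start too, except one that read about 9 mm off where the rack hides part of it; I take that as hidden rather than moved.
- **Robot:** it stood well above the rack, touching nothing.

No check failed. The rod's angle varied by about 1° between cameras. I judged the arm's stop from the push force and the rod's direction, since its joint value could not be read directly.

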